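Load the tape feeder and hold its key switch on

TASK

Get the tape feeder running: set the roll of tape flat over the upright spindle so that it sits fully down on the hub, and let go of it; then take the key from its stand, work it past the sticky pins of the key switch until its head sits fully home, and turn it a quarter turn clockwise (seen from above) to the stop. The switch is sprung and feeds only while the key is held over, so finish still gripping the key and holding it turned; leave the other things on the desk where they are.

Things in the scene. Friction and masses are not known exactly. Their poses are not given: they have to be found in the camera images.
- roll_center (a point): Centre (on the axis, half-way up) of the loose roll of tape lying flat on the desk, z its axis: 94 mm across, 50 mm high, 0.16 kg, clear bore 64 mm, so the ring wall is some 14 mm thick with its middle 40 mm from the axis. Grip it across the wall from above, one finger inside the bore.
- hub_seat (a point): Where the centre of the roll's underside belongs: centre of the top of the round black flange (92 mm across) on the left of the fixed grey tape feeder (130 x 300 mm, deck 50 mm high), 54 mm above the desk. On it stand a hub 54 mm across, 14 mm high (upper 8 mm tapering to 34 mm), and a steel spindle 12 mm across whose tip is 56 mm above this point. The roll goes over with about 5 mm to spare.
- lock_face (a point): Centre of the keyway mouth on the brass plug's face, in a steel collar on the right of the feeder, 170 mm from the spindle, 62 mm above the desk, 12 mm above the deck. At rest the keyway's long side runs along this point's x: 15.2 x 6.2 mm, 32 mm deep, mouth flared 3 mm all round. Two sprung sticky pins stand into it 11 and 18 mm down; passing them takes up to 20 N, less if the key is wiggled.
- key_head (a point): Centre of the key's black head: 34 mm along x, 10 mm thick along y (grip across this), 32 mm high; 40 g; starts upright in its stand. Shoulder (underside of head) 16 mm below; then the steel blade, 14 mm along x, 5 mm thick, 28 mm long, tapered tip. z points up, away from the tip. Same both ways round (half turn). Home: shoulder on the plug's face, this point 16 mm above lock_face.
- stand_top (a point): Centre of the top of the fixed dark wooden key stand, a block 55 x 55 mm and 36 mm high with one slot along x, on which the key's shoulder rests at the start.
- lock_plug (a joint): Angle of the lock plug (rad): 0 at rest, grows clockwise seen from above, stop at 1.57. A spring drives it back to 0 (about 0.08 N m at the stop). The blade has about 0.1 rad of play in the keyway, so the key must turn a little farther than the plug.
- paste_jar: Bystander: white jar with blue lid, 68 mm across, 68 mm high; origin at the centre of its underside. Stands fast.
- dropper: Bystander: brown dropper bottle, 36 mm across, 100 mm high; origin at the centre of its underside. Loose, easily knocked over.
- weight_red: Bystander: dark red lead weight, 45 x 62 x 30 mm; origin at its underside. Stands fast.

How it is judged:
By the outcome, as a careful person would: the job done as asked, in the order asked, and still so for the second after the job is handed in, while the arm keeps its last pose, push and grip.
It also fails if it takes over 58 s, if anything falls off the work surface, if the arm or the gripper's body presses on something with over 40 N, if the wrist force passes 120 N, or if a joint passes its speed limit or range.

ROBOT

A 6-joint arm with a two-finger parallel gripper is mounted at the origin on the work surface; the furniture and walls round the work are solid. World frame = base frame: x ahead of the robot, y to its left, z up, the work surface at z = 0. Lengths are in m, angles in rad, forces in N, time in s.
With the tool pointing down it reaches from about 0.375 to 0.9 m from the base axis. Payload 3.1 kg.
Tool frame: the origin (TCP) lies between the finger pads; the fingertips stand 17 mm ahead of it and the grasp point (between the pads) lies 2 mm behind it (robot.nose_length is the distance from the TCP to the fingertips, in m); z points along the fingers, y is the line along which they close (so a half turn about z gives the same grasp; the last joint's range is limited). The gripper opens to 87 mm and grips with 3 to 60 N. Pads are 19 mm wide; open, the fingers measure 117 mm over their backs; the gripper's body (75 mm by 190 mm) begins 51 mm behind the grasp point.
Start: joints at [-1.431, 0.527, 1.433, -0, 1.181, -0.178], TCP at [0.195, -0.594, 0.24] pointing down, gripper open.
Joint ranges: [-3.08, 3.08], [-0.75, 2.2], [0.22, 2.44], [-1.43, 4.57], [0, 2.65], [-2.85, 2.85]. Speed limits (rad/s): [2.79, 2.79, 3.14, 3.14, 3.14, 3.14].

INTERFACE

Orientations are given as a unit quaternion [x, y, z, w].
In Python, from rig import robot, cams gives the robot as it stands.
- The arm moves only by the shell command python3 -m pendant 'ROWS' [FORCE]. ROWS is JSON, a list of rows, each an object with "jaw": the opening, from 0 (shut) to 1 (fully open); "linear": the shift along the tool's x, y, z in cm, a list of three; "twist": the turn about the tool's z in degrees. A call has 1 to 12 rows; each row shifts and turns the commanded pose from where the row before left it, along the tool's axes as they then stand; what a row does not reach is not made up. A row lasts 1/12 s, in which the tool goes at most 41.7 mm and 7.16 degrees, less where a joint would pass 70% of its speed; a pose out of reach is approached as far as the arm can. A call is refused whole if a number of a shift passes 4.17 or a number of a turn 7.16, either way. A call with a gripper value outside its range is refused whole. The fingers move at their own pace and stop on an object; FORCE is the grip in N (left out, the last holds). Time passes only in rows, so rows that do not move let the fingers close. It gives the time, the measured TCP pose, the force, the opening and the grip force at its end, in the units of the state.
- robot.get_obs(): the state, without advancing time (a new reading comes with each control period).
- cams.camera(name): name is "scene" or "top"; returns a dict with "color" (384x512x3 uint8, blue, green, red), "depth" (384x512 float32, m along the optical axis (not along the pixel's ray), 0 where there is no reading), "fov_y" (degrees; the focal length in pixels is half the picture's height over the tangent of half this angle, whatever the lens; pixels are square), "cx", "cy" (the principal point, pixels), "k1" (the pictures are not rectified: a ray, as slopes to the right and down, at radius r is drawn at 1 + k1 r^2 times it, then the intrinsics apply), "view" (4x4, takes a point from world to camera coordinates). Camera axes: x right, y down, z forward; pixel columns grow to the right and rows downward; lengths in m; the calibration is good to about 2 mm. A picture is of the moment at which its call begins.
- robot.hand_in(): hands the job in; it is judged then, once.
The state is a dict: "time": time; "q": joint angles; "joint_velocities": joint speeds; "joint_torque": joint torques, N m; "position": TCP position; "tool_rot": TCP orientation; "ft_force": force on the tool from outside, world axes, zero at the start; "moment": the same for the moment, N m; "grip_width": finger opening in m; "grip_force": force on a finger pad.
Only numpy, scipy, OpenCV 4.12 (cv2) and the standard library are available. Lean on these libraries where they do the work, as an engineer would, in place of code of your own. Each camera call takes 0.05 s, during which the arm holds its last target. There are 200 camera calls.

## Working session

There is one attempt and no reset: what is moved stays moved. The work goes in short steps, Python scripts to look and compute and a shell command to move; the robot and the scene stay as the last step left them, time stands still between calls to the robot, and variables do not carry over. Pictures are saved under pics/ and viewed, at most 10 in all, crops included, and the job is handed in when it is done.

```bash
mkdir -p pics; cat > h.py <<'E'
import numpy as np, cv2
from rig import robot, cams
def cloud(c):
    h,w=c["depth"].shape; f=h/2/np.tan(np.radians(c["fov_y"])/2)
    K=np.array([[f,0,c["cx"]],[0,f,c["cy"]],[0,0,1]])
    return K
def rays(c,uv):
    K=cloud(c); uv=np.asarray(uv,float).reshape(-1,2)
    d=(uv-[c["cx"],c["cy"]])/K[0,0]; s=d.copy()
    for _ in range(20): s=d/(1+c["k1"]*(s**2).sum(1,keepdims=True))
    return np.c_[s,np.ones(len(s))]
def onplane(c,uv,z):
    R=c["view"][:3,:3];t=c["view"][:3,3]; o=-R.T@t; D=rays(c,uv)@R
    return o+D*((z-o[2])/D[:,2])[:,None]
def pts(c):
    h,w=c["depth"].shape; v,u=np.mgrid[:h,:w]
    r=rays(c,np.c_[u.ravel(),v.ravel()])*c["depth"].reshape(-1,1)
    R=c["view"][:3,:3];t=c["view"][:3,3]
    return ((r-t)@R).reshape(h,w,3)
E
python3 - <<'E'
from h import *
for n in("scene","top"):
    c=cams.camera(n); cv2.imwrite(f"pics/{n}0.png",c["color"]); np.savez(f"{n}0.npz",**c)
    print(n,c["fov_y"],c["cx"],c["cy"],c["k1"]); print(np.round(c["view"],3), -c["view"][:3,:3].T@c["view"][:3,3])
o=robot.get_obs();print(o)
E
```

```text
scene 52.15967515441348 252.25533442867777 194.87728203861826 -0.025600563355973386
[[-0.905 -0.426 -0.002  0.421]
 [-0.196  0.42  -0.886  0.147]
 [ 0.379 -0.801 -0.463  0.953]
 [ 0.     0.     0.     1.   ]] [0.04899501 0.88121972 0.57210395]
top 51.23411400917073 254.6650716813945 194.04644979271797 0.018421038712386224
[[ 0.01  -1.    -0.007 -0.009]
 [-0.994 -0.009 -0.109  0.483]
 [ 0.109  0.008 -0.994  1.009]
 [ 0.     0.     0.     1.   ]] [ 0.36996787 -0.01244662  1.05526008]
{'time': 0.1, 'q': array([-1.43148953e+00,  5.28392130e-01,  1.43376546e+00, -1.39846271e-05,
        1.18137930e+00, -1.78535787e-01]), 'joint_velocities': array([ 0.00084624, -0.00168925, -0.00114464, -0.00025908,  0.00043979,
       -0.00067674]), 'joint_torque': array([-4.35591874e-04, -4.40986669e+01, -1.77150428e+01,  6.35657413e-02,
        5.33983216e-02, -3.69135353e-05]), 'position': array([ 0.19523971, -0.59307243,  0.23866059]), 'tool_rot': array([ 9.87397679e-01,  1.58255736e-01,  1.26014222e-05, -9.72058618e-04]), 'ft_force': array([ 0.44360455, -0.26473721,  0.54223081]), 'moment': array([-0.02393911, -0.03344031,  0.02733344]), 'grip_force': 0.0, 'grip_width': 0.08675907017581144}
```

View pics/scene0.png

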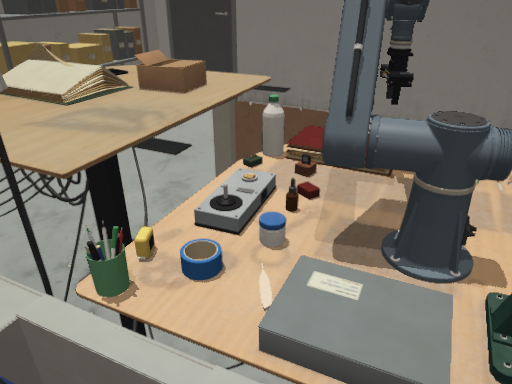

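View pics/top0.png

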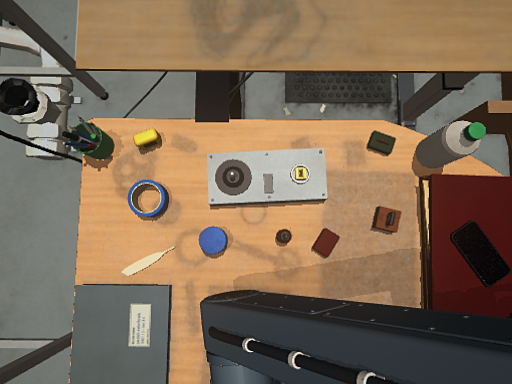

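The roll is at top (148,199), the spindle at (233,176), the lock at (300,174), and the stand with the key at (386,219). The jar is at (213,241), the dropper at (284,237) and the red weight at (325,242). Next I'll measure them.

```bash
cat > m.py <<'E'
from h import *
import sys
tag=sys.argv[1]
T=dict(np.load(f"top{tag}.npz")); P=pts(T); hsv=cv2.cvtColor(T["color"],cv2.COLOR_BGR2HSV)
def box(u0,u1,v0,v1): 
    m=np.zeros(P.shape[:2],bool); m[v0:v1,u0:u1]=1; return m
Z=P[...,2]
def stat(n,m):
    m=m&(T["depth"]>0); q=P[m]
    if len(q)<3: print(n,"none");return
    uv=np.argwhere(m)[:,::-1].astype(np.float32)
    (cx,cy),(w,h),a=cv2.minAreaRect((q[:,:2]*1000).astype(np.float32))
    print(n,len(q),"mean",q.mean(0).round(4),"rect",np.round([cx,cy,w,h,a],1),"zmed",np.median(q[:,2]).round(4))
stat("roll top",box(120,175,172,228)&(Z>.043)&(Z<.06))
stat("deck",box(195,340,140,215)&(Z>.044)&(Z<.053))
stat("flange",box(210,258,155,200)&(Z>.0525)&(Z<.058))
stat("hub",box(210,258,155,200)&(Z>.062)&(Z<.075))
stat("spindle",box(210,258,150,200)&(Z>.08))
stat("collar",box(285,318,158,192)&(Z>.057)&(Z<.07))
yel=(hsv[...,0]>18)&(hsv[...,0]<35)&(hsv[...,1]>90)
stat("plug yellow",box(285,318,158,192)&yel)
stat("stand",box(365,408,200,240)&(Z>.03)&(Z<.042))
stat("key",box(365,408,195,240)&(Z>.055))
stat("keytop",box(365,408,195,240)&(Z>.063))
stat("jar",box(190,235,220,262)&(Z>.05)); stat("dropper",box(270,298,222,250)&(Z>.05)); stat("red",box(305,345,222,262)&(Z>.02))
stat("desk",box(160,200,250,280))
stat("over",box(80,512,0,60))
E
python3 m.py 0
python3 - <<'E'
import cv2
a=cv2.imread('pics/top0.png')
x=cv2.resize(a[150:205,260:330],None,fx=6,fy=6,interpolation=cv2.INTER_CUBIC)
y=cv2.resize(a[192:247,351:421],None,fx=6,fy=6,interpolation=cv2.INTER_CUBIC)
cv2.imwrite('pics/c0.png',cv2.hconcat([x,y])[:, :800])
E
```

```text
roll top 475 mean [0.4679 0.2699 0.0502] rect [468.3 269.4  92.3  91.8  90. ] zmed 0.0504
deck 4243 mean [ 0.5273 -0.0458  0.0505] rect [527.3 -33.6 131.4 300.4   3.1] zmed 0.0506
flange 760 mean [0.523  0.0506 0.0546] rect [523.2  49.6 113.2 119.3   0.9] zmed 0.0545
hub 271 mean [0.5218 0.051  0.0669] rect [522.8  51.2  48.5  47.8   0.7] zmed 0.0669
spindle 26 mean [0.5211 0.0506 0.1045] rect [521.9  51.6  11.8  10.2  50.2] zmed 0.1062
collar 203 mean [ 0.532  -0.1182  0.061 ] rect [ 532.4 -118.3   45.6   48.7   88.4] zmed 0.0608
plug yellow 86 mean [ 0.533  -0.1187  0.0618] rect [ 534.4 -119.4   29.2   29.     1.1] zmed 0.063
stand 416 mean [ 0.4202 -0.341   0.0364] rect [ 420.8 -342.9   58.4   55.5   76.1] zmed 0.0365
key 75 mean [ 0.421  -0.34    0.0663] rect [ 420.9 -341.4   11.    33.    74.3] zmed 0.0671
keytop 57 mean [ 0.4209 -0.3408  0.0684] rect [ 421.  -341.6   10.7   32.8   73.9] zmed 0.0686
jar 610 mean [0.3637 0.0979 0.0685] rect [363.1  97.7  65.9  66.3   0.7] zmed 0.0686
dropper 139 mean [ 0.3749 -0.0765  0.067 ] rect [374.5 -77.5  32.2  32.4   0.4] zmed 0.0589
red 444 mean [ 0.3602 -0.1854  0.0305] rect [ 360.2 -186.2   45.6   62.2   59. ] zmed 0.0306
desk 1192 mean [0.3    0.1893 0.001 ] rect [300.  189.8  75.2 104.    0.8] zmed 0.0008
over 25804 mean [ 0.8159 -0.0894  0.2356] rect [ 8.168e+02 -8.740e+01  1.393e+02  9.277e+02  4.000e-01] zmed 0.2356
```

```bash
python3 - <<'E'
import cv2
x=cv2.imread('pics/top0.png');s=cv2.imread('pics/scene0.png')
p=lambda a:cv2.resize(a,(390,390),interpolation=cv2.INTER_CUBIC)
cv2.imwrite('pics/c1.png',cv2.hconcat([p(x[144:204,270:330]),p(x[192:247,359:414])]))
E
```

```text
(no output)
```

View pics/c1.png

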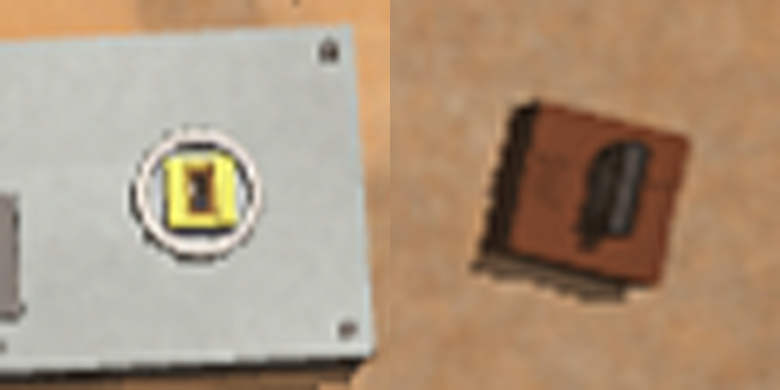

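The crop shows the keyway's long side nearly along the image's vertical (about world x, with the feeder yawed about 3.4°). The key's long side is at about -16°. Heights and sizes match the ones given. I'll turn the tool first, then travel.

```bash
python3 -m pendant '[{"jaw":0.35,"linear":[0,0,0],"twist":-7.16},{"jaw":0.35,"linear":[0,0,0],"twist":-7.16},{"jaw":0.35,"linear":[0,0,0],"twist":-7.16},{"jaw":0.35,"linear":[0,0,0],"twist":-7.16},{"jaw":0.35,"linear":[0,0,0],"twist":-7.16},{"jaw":0.35,"linear":[0,0,0],"twist":-7.16},{"jaw":0.35,"linear":[0,0,0],"twist":-7.16},{"jaw":0.35,"linear":[0,0,0],"twist":-7.16},{"jaw":0.35,"linear":[0,0,0],"twist":-7.16},{"jaw":0.35,"linear":[0,0,0],"twist":-7.16}]' 20
python3 -m pendant '[{"jaw":0.35,"linear":[3.3,2,0],"twist":0},{"jaw":0.35,"linear":[3.3,2,0],"twist":0},{"jaw":0.35,"linear":[3.3,2,0],"twist":0},{"jaw":0.35,"linear":[3.3,2,0],"twist":0},{"jaw":0.35,"linear":[3.3,2,0],"twist":0},{"jaw":0.35,"linear":[3.3,2,0],"twist":0},{"jaw":0.35,"linear":[3.3,2,0],"twist":0},{"jaw":0.35,"linear":[3.3,2,0],"twist":0},{"jaw":0.35,"linear":[3.3,2,0],"twist":0},{"jaw":0.35,"linear":[3.3,2,0],"twist":0},{"jaw":0.35,"linear":[3.3,2,0],"twist":0},{"jaw":0.35,"linear":[3.3,2,0],"twist":0}]'
cat > s.py <<'E'
from h import *
from scipy.spatial.transform import Rotation as Rn
import sys
o=robot.get_obs();R=Rn.from_quat(o["tool_rot"]).as_matrix()
print("t",round(o["time"],2),"p",(o["position"]*1e3).round(1),"phi",np.degrees(np.arctan2(R[1,0],R[0,0])).round(2),"tz",R[:,2].round(3),"F",o["ft_force"].round(1),"M",o["moment"].round(2),"w",round(o["grip_width"]*1e3,1),"g",round(o["grip_force"],1),"q6",o["q"][5].round(2))
if len(sys.argv)>1:
    t=np.array([float(a) for a in sys.argv[1:4]])
    print("tool shift cm",(R.T@(t/1e3-o["position"])*100).round(2))
E
python3 s.py 430 270 150
```

```text
time: 0.93
position: [0.1953, -0.5932, 0.239]
tool_rot: [0.706, 0.708, 0.0, -0.001]
ft_force: [0.1, -0.7, -0.3]
grip_width: 0.0329
grip_force: 0.0
time: 1.93
position: [0.4371, -0.1966, 0.2394]
tool_rot: [0.708, 0.706, -0.0, -0.0]
ft_force: [1.3, 0.3, 0.7]
grip_width: 0.0307
grip_force: 0.0
t 1.93 p [ 437.1 -196.6  239.4] phi 89.79 tz [-0.  0. -1.] F [1.3 0.3 0.7] M [-0.01 -0.13 -0.05] w 30.7 g 0.0 q6 -0.65
tool shift cm [46.65 -0.87  8.95]
```

```bash
python3 -m pendant '[{"jaw":0.35,"linear":[3.89,-0.07,0.7],"twist":0},{"jaw":0.35,"linear":[3.89,-0.07,0.7],"twist":0},{"jaw":0.35,"linear":[3.89,-0.07,0.7],"twist":0},{"jaw":0.35,"linear":[3.89,-0.07,0.7],"twist":0},{"jaw":0.35,"linear":[3.89,-0.07,0.7],"twist":0},{"jaw":0.35,"linear":[3.89,-0.07,0.7],"twist":0},{"jaw":0.35,"linear":[3.89,-0.07,0.7],"twist":0},{"jaw":0.35,"linear":[3.89,-0.07,0.7],"twist":0},{"jaw":0.35,"linear":[3.89,-0.07,0.7],"twist":0},{"jaw":0.35,"linear":[3.89,-0.07,0.7],"twist":0},{"jaw":0.35,"linear":[3.89,-0.07,0.7],"twist":0},{"jaw":0.35,"linear":[0,0,0],"twist":0}]'
python3 s.py 428.5 269.7 37
```

```text
time: 2.93
position: [0.4294, 0.2351, 0.1615]
tool_rot: [0.706, 0.708, 0.001, -0.001]
ft_force: [-1.2, -0.5, -0.7]
grip_width: 0.0304
grip_force: 0.0
t 2.93 p [429.4 235.1 161.5] phi 90.17 tz [-0.     0.002 -1.   ] F [-1.2 -0.5 -0.7] M [-0.01 -0.11 -0.02] w 30.4 g 0.0 q6 0.27
tool shift cm [ 3.43 -0.07 12.46]
```

```bash
python3 -m pendant '[{"jaw":0.35,"linear":[3.4,-0.1,0],"twist":0},{"jaw":0.35,"linear":[0,0,3.5],"twist":0},{"jaw":0.35,"linear":[0,0,3.5],"twist":0},{"jaw":0.35,"linear":[0,0,3],"twist":0},{"jaw":0.35,"linear":[0,0,1.2],"twist":0},{"jaw":0.35,"linear":[0,0,1.2],"twist":0},{"jaw":0.35,"linear":[0,0,0],"twist":0}]'
python3 s.py 428.5 269.7 37
```

```text
time: 3.52
position: [0.4279, 0.2625, 0.0362]
tool_rot: [0.708, 0.706, -0.002, -0.001]
ft_force: [0.7, 0.7, -0.4]
grip_width: 0.0307
grip_force: 0.0
t 3.52 p [427.9 262.5  36.2] phi 89.8 tz [-0.005 -0.002 -1.   ] F [ 0.7  0.7 -0.4] M [ 0.02 -0.05 -0.07] w 30.7 g 0.0 q6 0.33
tool shift cm [ 0.72  0.05 -0.08]
```

```bash
python3 -m pendant '[{"jaw":0.35,"linear":[0.7,0,0],"twist":0},{"jaw":0.35,"linear":[0,0,0],"twist":0},{"jaw":0,"linear":[0,0,0],"twist":0},{"jaw":0,"linear":[0,0,0],"twist":0},{"jaw":0,"linear":[0,0,0],"twist":0},{"jaw":0,"linear":[0,0,0],"twist":0}]' 30
python3 s.py
python3 -m pendant '[{"jaw":0,"linear":[0,0,-1],"twist":0},{"jaw":0,"linear":[0,0,-2.5],"twist":0},{"jaw":0,"linear":[0,0,-3.5],"twist":0},{"jaw":0,"linear":[0,0,-3.5],"twist":0},{"jaw":0,"linear":[0,0,-2.5],"twist":0},{"jaw":0,"linear":[0,0,-1],"twist":0},{"jaw":0,"linear":[0,0,0],"twist":0},{"jaw":0,"linear":[0,0,0],"twist":0}]'
python3 s.py 482.5 51 180
python3 - <<'E'
from h import *
for n in("scene","top"):
    c=cams.camera(n); np.savez(f"{n}1.npz",**c); cv2.imwrite(f"pics/{n}1.png",c["color"])
E
```

```text
time: 4.02
position: [0.4295, 0.2705, 0.0392]
tool_rot: [0.708, 0.706, 0.0, 0.0]
ft_force: [-1.2, -0.2, 3.7]
grip_width: 0.0122
grip_force: 29.6
t 4.02 p [429.5 270.5  39.2] phi 89.81 tz [ 0.  0. -1.] F [-1.2 -0.2  3.7] M [-0.05  0.1  -0.09] w 12.2 g 29.6 q6 0.34
time: 4.68
position: [0.429, 0.2702, 0.1785]
tool_rot: [0.708, 0.706, -0.0, -0.0]
ft_force: [-0.0, -0.5, -0.8]
grip_width: 0.012
grip_force: 29.0
t 4.68 p [429.  270.2 178.5] phi 89.81 tz [-0. -0. -1.] F [-0.  -0.5 -0.8] M [-0.08 -0.09 -0.03] w 12.0 g 29.0 q6 0.34
tool shift cm [-21.9    5.42  -0.15]
```

View pics/scene1.png

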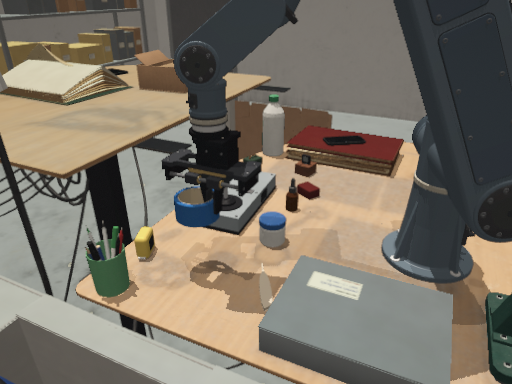

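The roll is held level, at scene (197,206). I'll check its centre in the grip with a circle fit on its blue side.

```bash
cat > roll.py <<'E'
from h import *
import sys
from scipy.optimize import least_squares
tag=sys.argv[1]; z0,z1=float(sys.argv[2]),float(sys.argv[3]); cx,cy=float(sys.argv[4]),float(sys.argv[5])
for n in("scene","top"):
    c=dict(np.load(f"{n}{tag}.npz")); P=pts(c); h=cv2.cvtColor(c["color"],cv2.COLOR_BGR2HSV)
    m=(h[...,0]>98)&(h[...,0]<125)&(h[...,1]>130)&(c["depth"]>0)
    q=P[m]; q=q[(q[:,2]>z0)&(q[:,2]<z1)&(np.hypot(q[:,0]-cx,q[:,1]-cy)<.07)]
    print(n,len(q), "z",np.percentile(q[:,2],[2,50,98]).round(4) if len(q) else "")
    if n=="scene":
        r=least_squares(lambda p:np.hypot(q[:,0]-p[0],q[:,1]-p[1])-.047,[cx,cy],loss="soft_l1",f_scale=.001)
        print("centre",r.x.round(4),"rms",np.sqrt(np.mean(r.fun**2)).round(4))
E
python3 roll.py 0 0.005 .046 .468 .27; python3 roll.py 1 0.12 .22 .468 .27
```

```text
scene 587 z [0.0059 0.0262 0.0455]
centre [0.4686 0.2696] rms 0.001
top 3 z [0.0261 0.0342 0.0433]
scene 895 z [0.1422 0.168  0.1902]
centre [0.4691 0.2697] rms 0.0018
top 170 z [0.1543 0.1888 0.1915]
```

```bash
python3 -m pendant '[{"jaw":0,"linear":[-1.5,0.4,0],"twist":0},{"jaw":0,"linear":[-3,0.7,0],"twist":0},{"jaw":0,"linear":[-3,0.7,0],"twist":0},{"jaw":0,"linear":[-3,0.7,0],"twist":0},{"jaw":0,"linear":[-3,0.7,0],"twist":0},{"jaw":0,"linear":[-3,0.7,0],"twist":0},{"jaw":0,"linear":[-3,0.7,0],"twist":0},{"jaw":0,"linear":[-1.6,0.5,0],"twist":0},{"jaw":0,"linear":[-0.8,0.2,0],"twist":0},{"jaw":0,"linear":[0,0,0],"twist":0},{"jaw":0,"linear":[0,0,0],"twist":0}]'
python3 s.py 482 51.5 94
```

```text
time: 5.7
position: [0.4808, 0.0516, 0.1774]
tool_rot: [0.709, 0.706, -0.001, -0.001]
ft_force: [0.2, 0.2, -0.3]
grip_width: 0.0117
grip_force: 29.0
t 5.7 p [480.8  51.6 177.4] phi 89.75 tz [-0.003  0.001 -1.   ] F [ 0.2  0.2 -0.3] M [-0.04 -0.02 -0.08] w 11.7 g 29.0 q6 -0.12
tool shift cm [-0.02  0.15  8.34]
```

```bash
python3 -m pendant '[{"jaw":0,"linear":[0,0.1,1],"twist":0},{"jaw":0,"linear":[0,0,1.5],"twist":0},{"jaw":0,"linear":[0,0,1.5],"twist":0},{"jaw":0,"linear":[0,0,1.2],"twist":0},{"jaw":0,"linear":[0,0,0.8],"twist":0},{"jaw":0,"linear":[0,0,0],"twist":0}]'
python3 s.py 482 51.5 92
python3 -m pendant '[{"jaw":0,"linear":[0,0,0.5],"twist":0},{"jaw":0,"linear":[0,0,0.5],"twist":0},{"jaw":0,"linear":[0,0,0.5],"twist":0},{"jaw":0,"linear":[0,0,0.4],"twist":0},{"jaw":0,"linear":[0,0,0.4],"twist":0},{"jaw":0,"linear":[0,0,0],"twist":0}]'
python3 s.py 482 51.5 92
```

```text
time: 6.2
position: [0.481, 0.0525, 0.1166]
tool_rot: [0.708, 0.707, -0.001, -0.002]
ft_force: [-0.3, 0.5, -1.8]
grip_width: 0.0116
grip_force: 29.0
t 6.2 p [481.   52.5 116.6] phi 89.91 tz [-0.005  0.001 -1.   ] F [-0.3  0.5 -1.8] M [-0.01 -0.05  0.04] w 11.6 g 29.0 q6 -0.12
tool shift cm [-0.11  0.11  2.46]
time: 6.7
position: [0.4824, 0.0512, 0.095]
tool_rot: [0.708, 0.706, -0.0, -0.0]
ft_force: [0.1, 0.6, -1.9]
grip_width: 0.0118
grip_force: 29.0
t 6.7 p [482.4  51.2  95. ] phi 89.8 tz [-0.001  0.    -1.   ] F [ 0.1  0.6 -1.9] M [-0.   -0.01  0.01] w 11.8 g 29.0 q6 -0.12
tool shift cm [ 0.03 -0.04  0.3 ]
```

```bash
python3 -m pendant '[{"jaw":0,"linear":[0,0,0.2],"twist":0},{"jaw":0,"linear":[0,0,0.15],"twist":0},{"jaw":0,"linear":[0,0,0.1],"twist":0},{"jaw":0,"linear":[0,0,0],"twist":0}]'
python3 s.py 482 51.5 92
```

```text
time: 7.03
position: [0.4829, 0.0512, 0.0931]
tool_rot: [0.708, 0.706, 0.0, 0.001]
ft_force: [-4.1, -0.7, 15.5]
grip_width: 0.0114
grip_force: 29.0
t 7.03 p [482.9  51.2  93.1] phi 89.81 tz [ 0.001 -0.    -1.   ] F [-4.1 -0.7 15.5] M [ 0.04  0.53 -0.01] w 11.4 g 29.0 q6 -0.12
tool shift cm [ 0.03 -0.09  0.11]
```

```bash
python3 -m pendant '[{"jaw":0,"linear":[0,0,-0.1],"twist":0},{"jaw":0.26,"linear":[0,0,0],"twist":0},{"jaw":0.26,"linear":[0,0,0],"twist":0},{"jaw":0.26,"linear":[0,0,0],"twist":0},{"jaw":0.26,"linear":[0,0,-1],"twist":0},{"jaw":0.26,"linear":[0,0,-2],"twist":0},{"jaw":0.26,"linear":[0,0,-3],"twist":0},{"jaw":0.26,"linear":[0,0,-3],"twist":0},{"jaw":0.26,"linear":[0,0,-3],"twist":0},{"jaw":0.26,"linear":[0,0,0],"twist":0}]'
python3 s.py 421 -341 180
python3 - <<'E'
from h import *
for n in("scene",):
    c=cams.camera(n); np.savez(f"{n}2.npz",**c); cv2.imwrite(f"pics/{n}2.png",c["color"])
    np.savez("top2.npz",**cams.camera("top"))
E
python3 roll.py 2 0.04 .13 .522 .051
```

```text
time: 7.87
position: [0.4863, 0.051, 0.2169]
tool_rot: [0.708, 0.706, 0.003, 0.004]
ft_force: [0.0, -0.5, -0.3]
grip_width: 0.0223
grip_force: 0.0
t 7.87 p [486.3  51.  216.9] phi 89.82 tz [ 0.011 -0.001 -1.   ] F [ 0.  -0.5 -0.3] M [-0.05 -0.15  0.01] w 22.3 g 0.0 q6 -0.12
tool shift cm [-39.21  -6.45   3.67]
scene 596 z [0.0538 0.0817 0.1053]
centre [0.5233 0.0501] rms 0.0017
top 0 z
```

View pics/scene2.png

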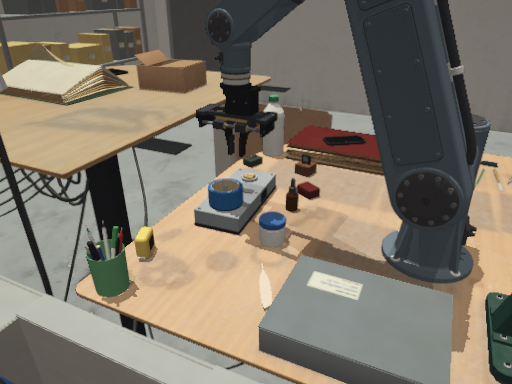

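The roll stands at scene (225,194) around the spindle. It spans z 54–105 mm and its centre is within about 1.5 mm, so it is seated and free of the gripper. Next I'll refine the key and lock angles from the first pictures and turn the tool for the key.

```bash
python3 -m pendant '[{"jaw":0.5,"linear":[0,0,0],"twist":-7},{"jaw":0.5,"linear":[0,0,0],"twist":-7},{"jaw":0.5,"linear":[0,0,0],"twist":-7},{"jaw":0.5,"linear":[0,0,0],"twist":-7},{"jaw":0.5,"linear":[0,0,0],"twist":-7},{"jaw":0.5,"linear":[0,0,0],"twist":-7},{"jaw":0.5,"linear":[0,0,0],"twist":-7},{"jaw":0.5,"linear":[0,0,0],"twist":-7},{"jaw":0.5,"linear":[0,0,0],"twist":-7},{"jaw":0.5,"linear":[0,0,0],"twist":-7},{"jaw":0.5,"linear":[0,0,0],"twist":-4.5}]'
python3 s.py 421 -341 180
python3 - <<'E'
from h import *
T=dict(np.load("top0.npz")); S=dict(np.load("scene0.npz"))
def pca(n,q):
    c=q[:,:2].mean(0); w,v=np.linalg.eigh(np.cov(q[:,:2].T)); d=v[:,1]; a=np.degrees(np.arctan2(d[1],d[0]))
    a=(a+90)%180-90; print(n,len(q),"c",c.round(4),"z",np.median(q[:,2]).round(4),"ang",a.round(2),"sd",np.sqrt(w).round(4))
for n,c in(("top",T),("scene",S)):
    P=pts(c); q=P[c["depth"]>0].reshape(-1,3)
    def near(x,y,r): return q[np.hypot(q[:,0]-x,q[:,1]-y)<r]
    k=near(.421,-.341,.03); pca(n+" keytop",k[(k[:,2]>.064)&(k[:,2]<.075)])
    k=k[(k[:,2]>.045)&(k[:,2]<.06)]; 
    if len(k)>5: pca(n+" keyside",k)
    s=near(.42,-.341,.045); s=s[(s[:,2]>.033)&(s[:,2]<.04)]; print(n,"stand",cv2.minAreaRect((s[:,:2]*1e3).astype(np.float32)))
    d=near(.527,-.034,.2); d=d[(d[:,2]>.046)&(d[:,2]<.0535)]; print(n,"deck",cv2.minAreaRect((d[:,:2]*1e3).astype(np.float32)))
    l=near(.533,-.1187,.035); l=l[(l[:,2]>.0575)&(l[:,2]<.068)]; print(n,"collar",cv2.minEnclosingCircle((l[:,:2]*1e3).astype(np.float32)), l.mean(0).round(4))
g=cv2.cvtColor(T["color"],cv2.COLOR_BGR2HSV)
# rays: yellow contour & dark hole on plane z=.062
m=np.zeros(g.shape[:2],np.uint8); y=((g[...,0]>18)&(g[...,0]<35)&(g[...,1]>90)).astype(np.uint8)
m[158:192,285:318]=y[158:192,285:318]
cs,_=cv2.findContours(m,cv2.RETR_EXTERNAL,cv2.CHAIN_APPROX_NONE); c=max(cs,key=cv2.contourArea)[:,0,:]
print("plug",cv2.minAreaRect((onplane(T,c,.062)[:,:2]*1e3).astype(np.float32)))
f=np.zeros_like(m); cv2.drawContours(f,[c[:,None,:]],-1,1,-1); hole=np.argwhere((f==1)&(m==0))[:,::-1]
h=onplane(T,hole,.062); pca("hole",h); print(cv2.minAreaRect((h[:,:2]*1e3).astype(np.float32)))
# same for collar white ring & key top rays
k=np.argwhere((g[192:247,359:414,2]>0)); 
E
```

```text
time: 8.88
position: [0.4815, 0.0514, 0.21]
tool_rot: [0.134, 0.991, -0.0, -0.002]
ft_force: [-0.1, -0.5, 0.3]
grip_width: 0.0437
grip_force: 0.0
t 8.88 p [481.5  51.4 210. ] phi 164.61 tz [-0.004  0.001 -1.   ] F [-0.1 -0.5  0.3] M [ 0.12 -0.15  0.01] w 43.7 g 0.0 q6 -1.43
tool shift cm [ -4.6  -39.43   3.01]
top keytop 56 c [ 0.421 -0.341] z 0.0687 ang -12.64 sd [0.0029 0.0098]
top keyside 24 c [ 0.4197 -0.3366] z 0.053 ang -10.75 sd [0.0009 0.0097]
top stand ((420.75518798828125, -342.9864501953125), (58.775848388671875, 55.031192779541016), 76.72197723388672)
top deck ((474.620849609375, -36.556182861328125), (236.9192657470703, 300.27081298828125), 3.196824550628662)
top collar ((532.1879272460938, -118.57920837402344), 24.795087814331055) [ 0.5318 -0.1185  0.0612]
scene keytop 20 c [ 0.4197 -0.3407] z 0.0677 ang -18.03 sd [0.0024 0.0109]
scene keyside 37 c [ 0.4188 -0.3387] z 0.0525 ang -11.05 sd [0.0028 0.0102]
scene stand ((420.97772216796875, -341.1830749511719), (57.623600006103516, 57.573158264160156), 78.8824234008789)
scene deck ((474.0821533203125, -37.955535888671875), (237.866943359375, 307.7904052734375), 3.3749382495880127)
scene collar ((532.6510009765625, -118.49264526367188), 25.906309127807617) [ 0.531  -0.1156  0.0605]
plug ((534.4948120117188, -119.15723419189453), (27.909683227539062, 27.673311233520508), 0.480116605758667)
hole 26 c [ 0.5335 -0.1194] z 0.062 ang 3.14 sd [0.0027 0.0052]
((533.21240234375, -119.109619140625), (7.518248081207275, 15.301031112670898), 89.8676986694336)
```

```bash
python3 -m pendant '[{"jaw":0.4,"linear":[0,0,0],"twist":-2.6},{"jaw":0.4,"linear":[-0.2,-2.6,0.2],"twist":0},{"jaw":0.4,"linear":[-0.3,-3.9,0.3],"twist":0},{"jaw":0.4,"linear":[-0.3,-3.9,0.3],"twist":0},{"jaw":0.4,"linear":[-0.3,-3.9,0.3],"twist":0},{"jaw":0.4,"linear":[-0.3,-3.9,0.3],"twist":0},{"jaw":0.4,"linear":[-0.3,-3.9,0.3],"twist":0},{"jaw":0.4,"linear":[-0.3,-3.9,0.3],"twist":0},{"jaw":0.4,"linear":[-0.3,-3.9,0.3],"twist":0},{"jaw":0.4,"linear":[-0.3,-3.9,0.3],"twist":0},{"jaw":0.4,"linear":[-0.2,-3.9,0.3],"twist":0},{"jaw":0.4,"linear":[0,-1.8,0],"twist":0}]'
python3 -m pendant '[{"jaw":0.4,"linear":[0,0,0],"twist":0}]' 40
python3 s.py 420.5 -340.8 90
```

```text
time: 9.88
position: [0.4192, -0.3441, 0.1806]
tool_rot: [0.116, 0.993, -0.0, -0.001]
ft_force: [-0.1, 0.0, -0.0]
grip_width: 0.0349
grip_force: 0.0
time: 9.97
position: [0.4194, -0.3441, 0.1809]
tool_rot: [0.116, 0.993, -0.0, -0.001]
ft_force: [0.3, 0.3, 0.7]
grip_width: 0.0351
grip_force: 0.0
t 9.97 p [ 419.4 -344.1  180.9] phi 166.63 tz [-0.001 -0.    -1.   ] F [0.3 0.3 0.7] M [ 0.09 -0.17  0.03] w 35.1 g 0.0 q6 -2.23
tool shift cm [-0.05  0.35  9.09]
```

```bash
python3 -m pendant '[{"jaw":0.4,"linear":[0,0.3,3],"twist":0},{"jaw":0.4,"linear":[0,0,3],"twist":0},{"jaw":0.4,"linear":[0,0,3],"twist":0},{"jaw":0.4,"linear":[0,0,2],"twist":0},{"jaw":0.4,"linear":[0,0,1.2],"twist":0},{"jaw":0.4,"linear":[0,0,0],"twist":0}]'
python3 s.py 420.5 -340.8 57

```

```text
time: 10.47
position: [0.4191, -0.3331, 0.0571]
tool_rot: [0.114, 0.994, 0.004, -0.004]
ft_force: [-0.2, 0.1, -0.9]
grip_width: 0.035
grip_force: 0.0
t 10.47 p [ 419.1 -333.1   57.1] phi 166.94 tz [-0.006  0.008 -1.   ] F [-0.2  0.1 -0.9] M [ 0.12 -0.12  0.01] w 35.0 g 0.0 q6 -2.22
tool shift cm [-0.31 -0.72  0.  ]
```

```bash
python3 -m pendant '[{"jaw":0.4,"linear":[0,0,0],"twist":0},{"jaw":0.4,"linear":[0,0,0],"twist":0}]'
python3 s.py 420.5 -340.8 57
```

```text
time: 10.63
position: [0.4214, -0.3362, 0.0611]
tool_rot: [0.114, 0.994, 0.0, -0.0]
ft_force: [0.4, 0.1, 0.1]
grip_width: 0.035
grip_force: 0.0
t 10.63 p [ 421.4 -336.2   61.1] phi 166.94 tz [-0.     0.001 -1.   ] F [0.4 0.1 0.1] M [ 0.07 -0.19  0.02] w 35.0 g 0.0 q6 -2.22
tool shift cm [-0.02 -0.47  0.41]
```

```bash
python3 -m pendant '[{"jaw":0.4,"linear":[0,-0.45,0.4],"twist":0},{"jaw":0.4,"linear":[0,0,0],"twist":0},{"jaw":0.4,"linear":[0,0,0],"twist":0}]'
python3 s.py 420.5 -340.8 57
python3 -m pendant '[{"jaw":0,"linear":[0,0,0],"twist":0},{"jaw":0,"linear":[0,0,0],"twist":0},{"jaw":0,"linear":[0,0,0],"twist":0},{"jaw":0,"linear":[0,0,0],"twist":0},{"jaw":0,"linear":[0,0,0],"twist":0}]' 45
python3 s.py 420.5 -340.8 57
```

```text
time: 10.88
position: [0.4205, -0.3419, 0.0577]
tool_rot: [0.114, 0.993, -0.001, 0.001]
ft_force: [-0.1, -0.5, -0.5]
grip_width: 0.0348
grip_force: 0.0
t 10.88 p [ 420.5 -341.9   57.7] phi 166.89 tz [ 0.001 -0.001 -1.   ] F [-0.1 -0.5 -0.5] M [ 0.13 -0.08  0.01] w 34.8 g 0.0 q6 -2.23
tool shift cm [0.02 0.1  0.07]
time: 11.3
position: [0.4203, -0.3413, 0.0571]
tool_rot: [0.114, 0.993, -0.0, 0.0]
ft_force: [0.7, 0.6, 0.6]
grip_width: 0.0097
grip_force: 45.0
t 11.3 p [ 420.3 -341.3   57.1] phi 166.91 tz [ 0. -0. -1.] F [0.7 0.6 0.6] M [ 0.19 -0.17  0.04] w 9.7 g 45.0 q6 -2.23
tool shift cm [-0.01  0.05  0.01]
```

```bash
python3 -m pendant '[{"jaw":0,"linear":[0,0,-0.7],"twist":0},{"jaw":0,"linear":[0,0,-1.6],"twist":0},{"jaw":0,"linear":[0,0,-2.4],"twist":0},{"jaw":0,"linear":[0,0,-2.6],"twist":0},{"jaw":0,"linear":[0,0,-1.6],"twist":0},{"jaw":0,"linear":[0,0,-0.6],"twist":0},{"jaw":0,"linear":[0,0,0],"twist":-5.5},{"jaw":0,"linear":[0,0,0],"twist":-5.5},{"jaw":0,"linear":[0,0,0],"twist":-5.4},{"jaw":0,"linear":[0,0,0],"twist":0},{"jaw":0,"linear":[0,0,0],"twist":0}]'
python3 s.py 532.5 -118.8 150
python3 - <<'E'
from h import *
c=cams.camera("top"); np.savez("top3.npz",**c);s=cams.camera("scene"); np.savez("scene3.npz",**s)
p=lambda a:cv2.resize(a,(390,390),interpolation=cv2.INTER_CUBIC)
cv2.imwrite("pics/k3.png",cv2.hconcat([p(c["color"][180:250,350:420]),p(s["color"][110:180,270:340])]))
E
```

```text
time: 12.22
position: [0.4199, -0.3409, 0.1516]
tool_rot: [-0.028, 1.0, 0.001, -0.0]
ft_force: [0.6, 0.0, -0.4]
grip_width: 0.0098
grip_force: 45.0
t 12.22 p [ 419.9 -340.9  151.6] phi -176.83 tz [-0.001  0.001 -1.   ] F [ 0.6  0.  -0.4] M [ 0.07 -0.12 -0.02] w 9.8 g 45.0 q6 -2.51
tool shift cm [-12.46  21.55   0.18]
```

View pics/k3.png

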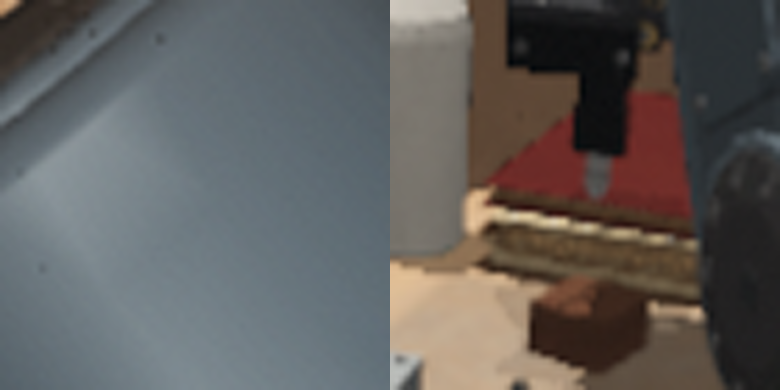

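The blade hangs straight down below the fingers, with its tip near scene (307,144). I'll carry it over the lock.

```bash
python3 -m pendant '[{"jaw":0,"linear":[-0.8,1.5,0],"twist":0},{"jaw":0,"linear":[-1.6,2.75,0],"twist":0},{"jaw":0,"linear":[-1.9,3.25,0],"twist":0},{"jaw":0,"linear":[-1.9,3.25,0],"twist":0},{"jaw":0,"linear":[-1.9,3.25,0.3],"twist":0},{"jaw":0,"linear":[-1.9,3.25,0.4],"twist":0},{"jaw":0,"linear":[-1.6,2.75,0.4],"twist":0},{"jaw":0,"linear":[-0.9,1.55,0.4],"twist":0},{"jaw":0,"linear":[0,0,0],"twist":0},{"jaw":0,"linear":[0,0,0],"twist":0},{"jaw":0,"linear":[0,0,0],"twist":0},{"jaw":0,"linear":[0,0,0],"twist":0}]'
python3 s.py 532.5 -118.8 135
python3 - <<'E'
from h import *
c=cams.camera("scene"); np.savez("scene4.npz",**c)
cv2.imwrite("pics/k4.png",cv2.resize(c["color"][130:200,215:285],(700,600),interpolation=cv2.INTER_CUBIC))
np.savez("top4.npz",**cams.camera("top"))
E
```

```text
time: 13.32
position: [0.5323, -0.1201, 0.1372]
tool_rot: [-0.028, 1.0, -0.0, 0.0]
ft_force: [0.8, 0.8, 0.9]
grip_width: 0.0099
grip_force: 45.0
t 13.32 p [ 532.3 -120.1  137.2] phi -176.8 tz [ 0. -0. -1.] F [0.8 0.8 0.9] M [ 0.12 -0.11  0.01] w 9.9 g 45.0 q6 -2.05
tool shift cm [-0.03  0.12  0.22]
```

View pics/k4.png

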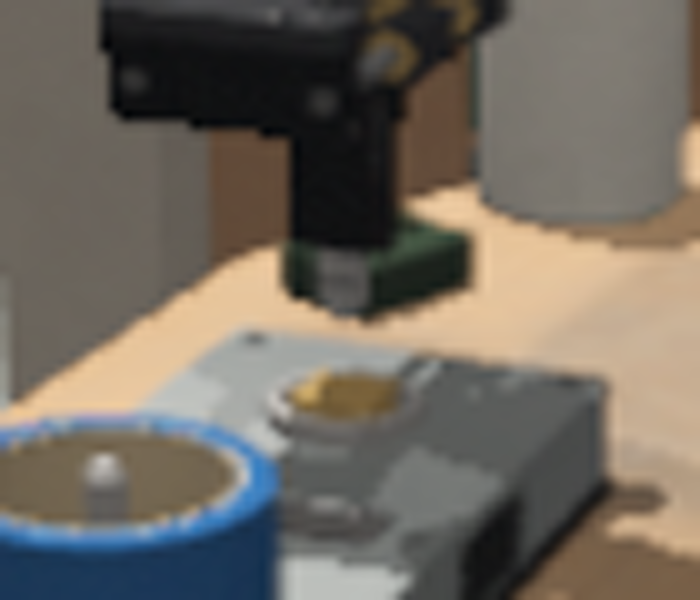

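The blade is at scene (249,163), straight above the collar centre at about (249,176). I'll convert both to world x for comparison.

```bash
python3 - <<'E'
from h import *
c=dict(np.load("scene4.npz")); R=c["view"][:3,:3]; o=-R.T@c["view"][:3,3]
img=c["color"].astype(int)
for v in(160,161,162,163): print(v,img[v,240:260].sum(1)//3, )
def ony(uv,y):
    D=rays(c,uv)@R; return o+D*((y-o[1])/D[:,1])[:,None]
for v in(161,162.5): print("blade",ony([[246.2,v],[248.85,v],[251.5,v]],-.1195).round(4))
T=dict(np.load("top4.npz"))
for n,k in(("scene",c),("scene0",dict(np.load("scene0.npz")))):
    hs=cv2.cvtColor(k["color"],cv2.COLOR_BGR2HSV); m=np.zeros((384,512),np.uint8); y=((hs[...,0]>15)&(hs[...,0]<35)&(hs[...,1]>100)).astype(np.uint8)
    m[172:184,240:260]=y[172:184,240:260]
    q=np.argwhere(m)[:,::-1]; p=onplane(k,q,.062); print(n,len(q),"plug bbox mid",((p.min(0)+p.max(0))/2).round(4),p.mean(0).round(4),(p.max(0)-p.min(0)).round(4))
    w=onplane(k,[[241.5,177],[257,175.5]],.062); print(w.round(4))
E
```

```text
160 [186 196 183  75  35  41  60  87  86  81  79  70  64  54  55  46  39  33
  31  29]
161 [195 196 182  75  34  34  54  87  88  87  86  75  49  42  34  31  30  29
  30  30]
162 [195 196 182  73  33  33  46  73  76  73  78  74  30  31  31  29  30  30
  29  28]
163 [195 195 183 101  30  31  49  78  80  77  77  74  31  30  30  29  28  29
  28  36]
blade [[ 0.5421 -0.1195  0.1068]
 [ 0.5331 -0.1195  0.1084]
 [ 0.5241 -0.1195  0.1099]]
blade [[ 0.5422 -0.1195  0.1018]
 [ 0.5331 -0.1195  0.1034]
 [ 0.5241 -0.1195  0.105 ]]
scene 36 plug bbox mid [ 0.5291 -0.1123  0.062 ] [ 0.5298 -0.1121  0.062 ] [0.0288 0.0305 0.    ]
[[ 0.5468 -0.0951  0.062 ]
 [ 0.5081 -0.1253  0.062 ]]
scene0 33 plug bbox mid [ 0.5291 -0.1136  0.062 ] [ 0.5304 -0.1133  0.062 ] [0.0288 0.0279 0.    ]
[[ 0.5468 -0.0951  0.062 ]
 [ 0.5081 -0.1253  0.062 ]]
```

```bash
python3 -m pendant '[{"jaw":0,"linear":[0,0.12,0.7],"twist":0},{"jaw":0,"linear":[0,0,0.9],"twist":0},{"jaw":0,"linear":[0,0,0.6],"twist":0},{"jaw":0,"linear":[0,0,0.4],"twist":0},{"jaw":0,"linear":[0,0,0],"twist":0},{"jaw":0,"linear":[0,0,0],"twist":0}]'
python3 s.py 532.5 -118.8 83
python3 -m pendant '[{"jaw":0,"linear":[0,0,0.25],"twist":0},{"jaw":0,"linear":[0,0,0.25],"twist":0},{"jaw":0,"linear":[0,0,0.2],"twist":0},{"jaw":0,"linear":[0,0,0],"twist":0}]'
python3 s.py 532.5 -118.8 83
```

```text
time: 13.92
position: [0.5322, -0.1176, 0.1104]
tool_rot: [-0.029, 1.0, 0.0, -0.001]
ft_force: [0.1, 0.7, -0.1]
grip_width: 0.0101
grip_force: 45.0
t 13.92 p [ 532.2 -117.6  110.4] phi -176.7 tz [-0.001  0.    -1.   ] F [ 0.1  0.7 -0.1] M [ 0.17 -0.2   0.01] w 10.1 g 45.0 q6 -2.05
tool shift cm [-0.02 -0.12  2.74]
time: 14.25
position: [0.5326, -0.1178, 0.1038]
tool_rot: [-0.029, 1.0, -0.0, 0.0]
ft_force: [0.8, -1.3, 0.2]
grip_width: 0.0097
grip_force: 45.0
t 14.25 p [ 532.6 -117.8  103.8] phi -176.68 tz [ 0. -0. -1.] F [ 0.8 -1.3  0.2] M [-0.01 -0.16  0.05] w 9.7 g 45.0 q6 -2.05
tool shift cm [ 0.02 -0.1   2.08]
```

```bash
python3 -m pendant '[{"jaw":0,"linear":[0,-0.05,0.15],"twist":0},{"jaw":0,"linear":[0,0,0.15],"twist":0},{"jaw":0,"linear":[0,0,0.15],"twist":0},{"jaw":0,"linear":[0,0,0],"twist":0}]' 60
python3 s.py 532.5 -118.8 83
python3 -m pendant '[{"jaw":0,"linear":[0,0,0.15],"twist":1.5},{"jaw":0,"linear":[0,0,0.15],"twist":-3},{"jaw":0,"linear":[0,0,0.15],"twist":3},{"jaw":0,"linear":[0,0,0.1],"twist":-1.5},{"jaw":0,"linear":[0,0,0],"twist":0}]'
python3 s.py 532.5 -118.8 83
```

```text
time: 14.58
position: [0.5324, -0.119, 0.0998]
tool_rot: [-0.029, 1.0, -0.001, -0.0]
ft_force: [-1.7, -3.4, 1.3]
grip_width: 0.0096
grip_force: 60.0
t 14.58 p [ 532.4 -119.    99.8] phi -176.64 tz [-0.    -0.001 -1.   ] F [-1.7 -3.4  1.3] M [-0.63  0.21 -0.04] w 9.6 g 60.0 q6 -2.05
tool shift cm [-0.01  0.02  1.68]
time: 15.0
position: [0.5319, -0.1184, 0.094]
tool_rot: [-0.029, 1.0, -0.0, -0.001]
ft_force: [-1.5, -2.5, 1.4]
grip_width: 0.0094
grip_force: 60.0
t 15.0 p [ 531.9 -118.4   94. ] phi -176.65 tz [-0.001 -0.    -1.   ] F [-1.5 -2.5  1.4] M [-0.28  0.22  0.04] w 9.4 g 60.0 q6 -2.05
tool shift cm [-0.06 -0.04  1.1 ]
```

```bash
python3 -m pendant '[{"jaw":0,"linear":[0.04,-0.05,0.15],"twist":1.5},{"jaw":0,"linear":[0,0,0.15],"twist":-3},{"jaw":0,"linear":[0,0,0.15],"twist":3},{"jaw":0,"linear":[0,0,0.15],"twist":-3},{"jaw":0,"linear":[0,0,0],"twist":1.5},{"jaw":0,"linear":[0,0,0],"twist":0}]'
python3 s.py 532.5 -118.8 83
```

```text
time: 15.5
position: [0.5317, -0.1184, 0.0876]
tool_rot: [-0.028, 1.0, 0.0, -0.001]
ft_force: [-0.2, -1.5, -1.9]
grip_width: 0.0097
grip_force: 60.0
t 15.5 p [ 531.7 -118.4   87.6] phi -176.75 tz [-0.001  0.001 -1.   ] F [-0.2 -1.5 -1.9] M [ 0.02  0.06 -0.03] w 9.7 g 60.0 q6 -2.05
tool shift cm [-0.08 -0.04  0.46]
```

```bash
python3 -m pendant '[{"jaw":0,"linear":[0,0,0.15],"twist":1.5},{"jaw":0,"linear":[0,0,0.15],"twist":-3},{"jaw":0,"linear":[0,0,0.1],"twist":3},{"jaw":0,"linear":[0,0,0.1],"twist":-1.5},{"jaw":0,"linear":[0,0,0],"twist":0},{"jaw":0,"linear":[0,0,0],"twist":0}]'
python3 s.py 532.5 -118.8 83
```

```text
time: 16.0
position: [0.5318, -0.1184, 0.0831]
tool_rot: [-0.029, 1.0, 0.0, -0.0]
ft_force: [-1.7, 0.9, 2.3]
grip_width: 0.0097
grip_force: 60.0
t 16.0 p [ 531.8 -118.4   83.1] phi -176.72 tz [-0.001  0.001 -1.   ] F [-1.7  0.9  2.3] M [0.11 0.15 0.01] w 9.7 g 60.0 q6 -2.05
tool shift cm [-0.07 -0.04  0.01]
```

```bash
python3 -m pendant '[{"jaw":0,"linear":[0,0,0.1],"twist":0},{"jaw":0,"linear":[0,0,0.05],"twist":0},{"jaw":0,"linear":[0,0,0],"twist":0}]'
python3 s.py 532.5 -118.8 83
python3 -m pendant '[{"jaw":0,"linear":[0,0,0.1],"twist":0},{"jaw":0,"linear":[0,0,0],"twist":0}]'
python3 s.py 532.5 -118.8 83
```

```text
time: 16.25
position: [0.5318, -0.1184, 0.0829]
tool_rot: [-0.029, 1.0, 0.0, -0.0]
ft_force: [-5.1, 0.1, 12.5]
grip_width: 0.0096
grip_force: 60.0
t 16.25 p [ 531.8 -118.4   82.9] phi -176.71 tz [-0.  0. -1.] F [-5.1  0.1 12.5] M [ 0.32  0.6  -0.04] w 9.6 g 60.0 q6 -2.05
tool shift cm [-0.07 -0.04 -0.01]
time: 16.42
position: [0.5319, -0.1184, 0.0828]
tool_rot: [-0.029, 1.0, 0.0, -0.0]
ft_force: [-5.2, 1.5, 17.9]
grip_width: 0.0099
grip_force: 60.0
t 16.42 p [ 531.9 -118.4   82.8] phi -176.7 tz [-0.  0. -1.] F [-5.2  1.5 17.9] M [ 0.37  0.89 -0.  ] w 9.9 g 60.0 q6 -2.05
tool shift cm [-0.06 -0.04 -0.02]
```

The contact is hard and right at the predicted home height (82.8 against 83 mm). I'll ease the push and turn clockwise.

```bash
python3 -m pendant '[{"jaw":0,"linear":[0.03,0,-0.1],"twist":0},{"jaw":0,"linear":[0,0,0],"twist":3},{"jaw":0,"linear":[0,0,0],"twist":5},{"jaw":0,"linear":[0,0,0],"twist":6},{"jaw":0,"linear":[0,0,0],"twist":6},{"jaw":0,"linear":[0,0,0],"twist":6},{"jaw":0,"linear":[0,0,0],"twist":6},{"jaw":0,"linear":[0,0,0],"twist":6},{"jaw":0,"linear":[0,0,0],"twist":6},{"jaw":0,"linear":[0,0,0],"twist":0}]'
python3 s.py 532.5 -118.8 83
```

```text
time: 17.25
position: [0.5322, -0.1176, 0.0829]
tool_rot: [0.35, 0.937, 0.001, 0.0]
ft_force: [-1.5, 3.3, 11.0]
grip_width: 0.0093
grip_force: 60.0
t 17.25 p [ 532.2 -117.6   82.9] phi 139.05 tz [ 0.001  0.001 -1.   ] F [-1.5  3.3 11. ] M [0.8  0.19 0.1 ] w 9.3 g 60.0 q6 -1.28
tool shift cm [-0.1  -0.07 -0.01]
```

```bash
python3 -m pendant '[{"jaw":0,"linear":[0,0,0],"twist":6},{"jaw":0,"linear":[0,0,0],"twist":6},{"jaw":0,"linear":[0,0,0],"twist":6},{"jaw":0,"linear":[0,0,0],"twist":6},{"jaw":0,"linear":[0,0,0],"twist":6},{"jaw":0,"linear":[0,0,0],"twist":6},{"jaw":0,"linear":[0,0,0],"twist":6},{"jaw":0,"linear":[0,0,0],"twist":3},{"jaw":0,"linear":[0,0,0],"twist":0},{"jaw":0,"linear":[0,0,0],"twist":0}]'
python3 s.py 532.5 -118.8 83
```

```text
time: 18.08
position: [0.5331, -0.1174, 0.083]
tool_rot: [0.681, 0.733, 0.002, 0.001]
ft_force: [0.6, 5.2, 10.4]
grip_width: 0.0096
grip_force: 60.0
t 18.08 p [ 533.1 -117.4   83. ] phi 94.23 tz [ 0.003  0.002 -1.   ] F [ 0.6  5.2 10.4] M [ 1.   -0.17  0.08] w 9.6 g 60.0 q6 -0.5
tool shift cm [-0.14 -0.07 -0.01]
```

```bash
python3 -m pendant '[{"jaw":0,"linear":[0.05,0,0],"twist":2},{"jaw":0,"linear":[0,0,0],"twist":2},{"jaw":0,"linear":[0,0,0],"twist":2},{"jaw":0,"linear":[0,0,0],"twist":0},{"jaw":0,"linear":[0,0,0],"twist":0}]'
python3 s.py 532.5 -118.8 83
python3 -m pendant '[{"jaw":0,"linear":[0,0,0],"twist":2},{"jaw":0,"linear":[0,0,0],"twist":1},{"jaw":0,"linear":[0,0,0],"twist":0},{"jaw":0,"linear":[0,0,0],"twist":0}]'
python3 s.py 532.5 -118.8 83
```

```text
time: 18.5
position: [0.5332, -0.1173, 0.083]
tool_rot: [0.718, 0.696, 0.001, 0.001]
ft_force: [0.1, 3.7, 9.5]
grip_width: 0.0099
grip_force: 60.0
t 18.5 p [ 533.2 -117.3   83. ] phi 88.25 tz [ 0.003  0.001 -1.   ] F [0.1 3.7 9.5] M [ 0.77 -0.07  0.07] w 9.9 g 60.0 q6 -0.39
tool shift cm [-0.15 -0.07 -0.  ]
time: 18.83
position: [0.5332, -0.1173, 0.0829]
tool_rot: [0.736, 0.677, 0.001, 0.001]
ft_force: [-0.4, 3.8, 10.3]
grip_width: 0.0097
grip_force: 60.0
t 18.83 p [ 533.2 -117.3   82.9] phi 85.28 tz [ 0.003  0.001 -1.   ] F [-0.4  3.8 10.3] M [ 0.77 -0.03  0.2 ] w 9.7 g 60.0 q6 -0.34
tool shift cm [-0.16 -0.06 -0.01]
```

```bash
python3 -m pendant '[{"jaw":0,"linear":[0,0,0],"twist":1},{"jaw":0,"linear":[0,0,0],"twist":1},{"jaw":0,"linear":[0,0,0],"twist":0},{"jaw":0,"linear":[0,0,0],"twist":0}]'
python3 s.py 532.5 -118.8 83
python3 - <<'E'
from h import *
a=cams.camera("scene"); np.savez("scene5.npz",**a);b=cams.camera("top"); np.savez("top5.npz",**b)
p=lambda i:cv2.resize(i,(400,400),interpolation=cv2.INTER_CUBIC)
cv2.imwrite("pics/f5.png",cv2.hconcat([p(a["color"][120:240,180:300+0]),p(b["color"][130:270,180:320])]))
E
```

```text
time: 19.17
position: [0.5332, -0.1173, 0.0829]
tool_rot: [0.747, 0.665, 0.001, 0.001]
ft_force: [-0.1, 5.6, 9.6]
grip_width: 0.0093
grip_force: 60.0
t 19.17 p [ 533.2 -117.3   82.9] phi 83.31 tz [ 0.003  0.001 -1.   ] F [-0.1  5.6  9.6] M [ 0.83 -0.13  0.25] w 9.3 g 60.0 q6 -0.31
tool shift cm [-0.16 -0.05 -0.01]
```

View pics/f5.png

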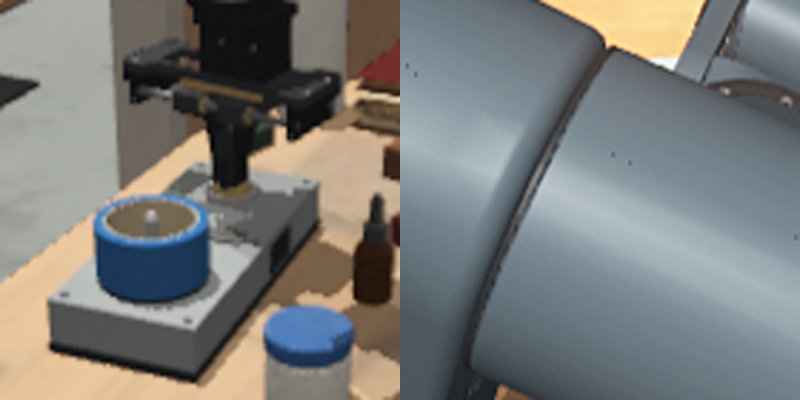

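The roll sits level on its flange at crop (152,250). The key head is down on the collar at crop (232,185), still gripped, and the dropper and jar are undisturbed. The tool has turned 100° and the moment has risen to 0.25 N m, well above the spring's 0.08, so the key is at the stop. I'll add a small holding margin and hand in.

```bash
python3 -m pendant '[{"jaw":0,"linear":[0,0,0],"twist":1.5},{"jaw":0,"linear":[0,0,0],"twist":0},{"jaw":0,"linear":[0,0,0],"twist":0},{"jaw":0,"linear":[0,0,0],"twist":0}]'
python3 s.py; python3 -c "
from rig import robot
print(robot.hand_in())"
```

```text
time: 19.6
position: [0.5333, -0.1173, 0.083]
tool_rot: [0.756, 0.655, 0.001, 0.001]
ft_force: [1.0, 5.0, 10.2]
grip_width: 0.0096
grip_force: 60.0
t 19.6 p [ 533.3 -117.3   83. ] phi 81.84 tz [ 0.003  0.001 -1.   ] F [ 1.   5.  10.2] M [ 0.92 -0.14  0.4 ] w 9.6 g 60.0 q6 -0.28
the job is handed in; nothing more can be done
None
```

The job is handed in at about 20 s: the roll is fully down on the hub and released, and the key is fully home, turned clockwise to the stop and still held there; hand-in gave no verdict.

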